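# Throw a stale croissant into a lever-lid scrap caddy

## Robot

A 6-joint arm with a two-finger parallel gripper is mounted at the origin on a cart in front of the work surface, level with it; the furniture and walls round the work are solid. World frame = base frame: x ahead of the robot, y to its left, z up, the work surface at z = 0. Lengths are in m, angles in degrees, forces in N, time in s.
With the tool pointing down it reaches from about 0.4 to 0.825 m from the base axis. Payload 7 kg.
Tool frame: the origin (TCP) lies midway between the tips of the shut fingers; the grasp point (between the pads) lies 19 mm behind it (robot.grip_depth is the distance from the TCP to the grasp point, in m); z points along the fingers, y is the line along which they close (so a half turn about z gives the same grasp; the last joint's range is limited). The gripper opens to 88 mm and grips with 3 to 60 N. Pads are 19 mm wide; open, the fingers measure 130 mm over their backs; the gripper's body (78 mm by 193 mm) begins 47 mm behind the grasp point.
Start: joints at [86.58, 20.546, 0.682, 0, -70.136, -16.507], TCP at [0.23, 0.635, 0.227] pointing down, gripper open.
Joint ranges: [-176.03, 176.03], [-82.01, 121.73], [-58.28, 71.71], [-173.87, 95.51], [-174.79, -0.11], [-173.66, 173.66]. Speed limits (degrees/s): [136.94, 136.94, 172.46, 180, 180, 180].

## Interface

Orientations are given as a 3x3 rotation matrix whose columns are the frame's x, y, z axes.
In Python, from station import robot, optics, hand_in gives the robot as it stands.
- The arm moves only by the tool servo_tool, never from a script. Its argument "plan" is text: rows parted by semicolons, each of 7 numbers parted by spaces: the turn, a rotation vector about the tool's x, y, z in rad, then the shift along the tool's x, y, z in m, then the opening, from 0 (shut) to 1 (fully open). In form: ax ay az tx ty tz hand; .... A call has 1 to 12 rows; each row is the pose to reach, as a shift and turn from the pose commanded when the call began, along the tool's axes at that moment; what a row does not reach only later rows make up. A row lasts 1/8 s, in which the tool goes at most 62.5 mm and 10.7 degrees, less where a joint would pass 70% of its speed; a pose out of reach is approached as far as the arm can. A call with a gripper value outside its range is refused whole. The fingers move at their own pace and stop on an object; the grip force is fixed at half the most. Time passes only in rows, so rows that repeat a pose let the fingers close. It gives the time, the measured TCP pose, the force, the opening and the grip force at its end, in the units of the state.
- robot.state(): the state, without advancing time (a new reading comes with each control period).
- optics.grab_frame(name): name is "scene" or "top" or "wrist"; returns the picture (384x512x3 uint8, red, green, blue); there is no depth.
- optics.calibration(name): a dict with "intrinsics" (3x3 intrinsics, pixels), "extrinsics" (4x4, takes a point from camera to world coordinates). Camera axes: x right, y down, z forward; pixel columns grow to the right and rows downward; lengths in m; the calibration is good to about 2 mm. A picture is of the moment at which its call begins: read the wrist's pose just before it. calibration takes no time and is no camera call; for the wrist camera it gives the pose at the moment of the call.
- hand_in(): hands the job in; it is judged then, once.
Trained networks look in the newest picture that a camera, given by its name, has taken for a name from the list of things; names that differ only in an ending like _2 or _b are one class to them, and where a whole thing is asked for, a point or a joint stands for the part that bears it (a point fixed in the world has none). Each returns a list of dicts, best first, with "confidence" (0 to 1); they miss things now and then, are a little off and sometimes report something else, mostly with a low value. They report only what shows in the picture. A call takes as long as a camera call. They do not tell look-alikes from the thing itself.
- optics.silhouettes(camera, target): "mask" (384x512 bool, what is visible of it).
- optics.pinpoint(camera, target): "centre" ([x, y, z] in m, in the coordinates of the camera as it stood for that picture, good to about 4 mm: a listed point, or the origin of a listed thing).
The state is a dict: "t": time; "q": joint angles; "qd": joint speeds; "joint_torque": joint torques, N m; "eef_pos": TCP position; "ee_rot": TCP orientation; "ft_force": force on the tool from outside, world axes, zero at the start; "wrist_torque": the same for the moment, N m; "grip_width": finger opening in m; "grasp_force": force on a finger pad.
Only numpy, scipy, OpenCV 4.12 (cv2) and the standard library are available. Lean on these libraries where they do the work, as an engineer would, in place of code of your own. Each camera call takes 0.05 s, during which the arm holds its last target. There are 200 camera calls.

## Task

Throw the stale croissant on the board away: press the front lever of the scrap caddy all the way down and let it go, so that the lid catches open, and push the croissant along the board into the caddy with the fingertips, without picking it up. Then press the lever all the way down again to free the catch and let it rise slowly under the fingertips, taking two seconds or more, so that the lid closes softly instead of slamming. Work the lid only by its lever, and leave the salt pot, the teacup and the tumbler where they are.

Things in the scene. Friction and masses are not known exactly. Their poses are not given: they have to be found in the camera images.
- mouth (a point): Centre of the scrap caddy's mouth, at rim height (130 mm above the worktop). White open box, 150 mm deep (x) by 160 wide (y), walls 4 mm, inner floor 125 mm below the rim. Axes: x toward the back, where the steel lid is hinged, y toward the board, z up. Caddy and board are one fixed unit. Behind the mouth a black housing, 30 mm deep, 136 mm tall, holds hinge and catch.
- board_center (a point): Centre of the top of the raised bamboo board left of the caddy, 4 mm above the caddy's rim. 195 mm deep (x), 322 mm long (y), 22 mm thick, level, axes as the mouth's. Its right end lies 83 mm from the mouth's centre, 3 mm from the caddy. Three plates lie stacked under it.
- lever_pad (a point): Centre of the upper face of the black ribbed pad (36 x 66 mm) of the lever at the front of the caddy. The lever pivots on the caddy 70 mm behind the pad's centre and, with the lid shut, rises 0.24 rad toward the robot; pressed fully home the pad's centre has sunk about 34 mm and the lever slopes down by 0.26 rad. Pressing it slowly takes 3 to 6 N; at its end it is a hard stop. The space below it is clear.
- caddy_lever (a joint): The lever's angle: 0 up (lid shut), 0.50 rad pressed fully home. It springs back up. A push-push catch: pressed past 0.47 and let up it catches at about 0.41 and stays there with the lid open; pressed past 0.47 a second time it is free to come all the way up.
- caddy_lid (a joint): The lid's angle, linked to the lever: 4 times the lever's angle. 0 shut (flat on the rim), about 1.64 rad (upright) when caught open, 2.0 rad with the lever fully home. The lid is 156 mm long, hinged 79 mm behind the mouth's centre. Let go while the catch is free it slams at some 8 rad/s.
- croissant_center (a point): Centre of the stale croissant, 30 mm above its underside. About 76 x 102 x 60 mm (x, y, z), 40 to 85 g, loose, lying flat on the board at any yaw, 165 to 240 mm from the mouth's centre.
- salt_pot: Grey-green stoneware salt pot, 63 mm wide, 36 mm tall, loose on the far left corner of the board. Origin: centre of its underside.
- cup: White teacup, 91 x 122 x 72 mm, loose on the worktop right of the caddy. Origin: centre of its underside.
- tumbler: Glass tumbler in a woven sleeve, 84 mm wide, 130 mm tall, loose on the worktop left of the board. Origin: centre of its underside.
Things that resemble listed ones, but are neither listed nor needed, are in the scene too. Leave any turquoise look-alike of the part that bears croissant_center alone.

How it is judged:
By the outcome, as a careful person would: the job done as asked, in the order asked, and still so for the second after the job is handed in, with the robot touching nothing.
It also fails if it takes over 72 s, if anything falls off the work surface, if the arm or the gripper's body presses on something with over 40 N, if the wrist force passes 120 N, or if a joint passes its speed limit or range.

## Working session

There is one attempt and no reset: what is moved stays moved. The work goes in short steps, Python scripts to look and compute and a tool call to move; the robot and the scene stay as the last step left them, time stands still between calls to the robot, and variables do not carry over. Pictures are saved under pics/ and viewed, at most 10 in all, crops included, and the job is handed in when it is done.

Besides the shell and the picture viewer there is one more tool, called by a JSON object that holds its "api" and its "payload". servo_tool: Moves the arm, as the interface text tells. Its arguments: {"type":"object","properties":{"plan":{"type":"string"}},"required":["plan"]}

```bash
mkdir -p pics
cat > h.py <<'E'
import numpy as np, cv2
from station import robot, optics, hand_in
def find(cam, names):
    E=np.array(optics.calibration(cam)["extrinsics"]);K=np.array(optics.calibration(cam)["intrinsics"])
    for n in names:
        for r in optics.pinpoint(cam,n)[:3]:
            c=np.array(r["centre"]);p=K@c;print(cam,n,round(r["confidence"],2),(E[:3,:3]@c+E[:3,3]).round(4),(p[:2]/p[2]).round())
E
python3 - <<'E'
from h import *
s=robot.state();print(s["t"],s["eef_pos"],np.array(s["ee_rot"]).round(3).tolist(),s["grip_width"])
ims=[]
for c in("scene","top"):
    im=optics.grab_frame(c);cv2.imwrite(f"pics/{c}0.png",im[:,:,::-1])
    find(c,["mouth","board_center","lever_pad","croissant_center","salt_pot","cup","tumbler"])
E
```

```text
0.0 [0.22991108 0.63411441 0.22562391] [[0.94, -0.341, -0.0], [-0.341, -0.94, -0.002], [0.0, 0.002, -1.0]] 0.08748251113522264
scene mouth 0.96 [ 0.5356 -0.2179  0.1281] [284. 234.]
scene board_center 0.8 [0.5154 0.0229 0.1329] [246. 187.]
scene lever_pad 0.57 [ 0.3835 -0.2234  0.0837] [243. 261.]
scene lever_pad 0.37 [ 0.4887 -0.0487  0.163 ] [248. 197.]
scene croissant_center 0.67 [0.4858 0.4374 0.0287] [197. 143.]
scene croissant_center 0.66 [ 0.4884 -0.0502  0.1658] [248. 197.]
scene salt_pot 0.78 [0.5553 0.1419 0.1315] [242. 163.]
scene cup 0.66 [ 0.4816 -0.4913 -0.0008] [311. 330.]
scene tumbler 0.9 [4.437e-01 2.767e-01 2.000e-04] [203. 175.]
scene tumbler 0.27 [0.5159 0.0226 0.1323] [246. 187.]
top mouth 0.9 [ 0.5354 -0.219   0.1297] [321. 173.]
top board_center 0.87 [0.5142 0.0231 0.1352] [244. 182.]
top lever_pad 0.64 [ 0.3842 -0.2288  0.0837] [324. 222.]
top croissant_center 0.98 [0.492  0.4358 0.0339] [124. 197.]
top croissant_center 0.81 [ 0.4946 -0.0504  0.165 ] [268. 185.]
top salt_pot 0.76 [0.5567 0.1437 0.1299] [206. 170.]
top cup 0.94 [ 0.4891 -0.4963  0.0016] [398. 191.]
top tumbler 0.65 [ 0.4468  0.275  -0.0006] [173. 210.]
```

Run:
```python
import cv2,numpy as np
a=cv2.imread("pics/scene0.png")[110:350,130:430];b=cv2.imread("pics/top0.png")[110:290,90:430]
cv2.imwrite("pics/sc.png",cv2.resize(a,None,fx=2.4,fy=2.4,interpolation=2));cv2.imwrite("pics/tc.png",cv2.resize(b,None,fx=2.3,fy=2.3,interpolation=2))
```

```text
(no output)
```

View pics/sc.png

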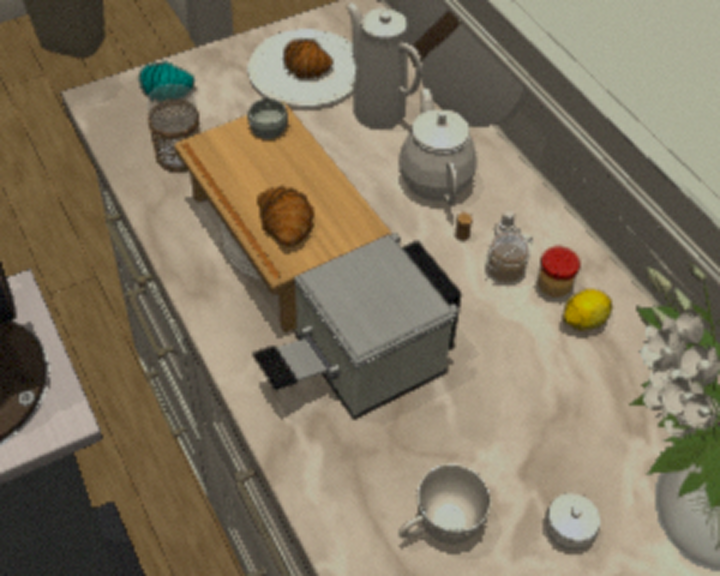

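View pics/tc.png

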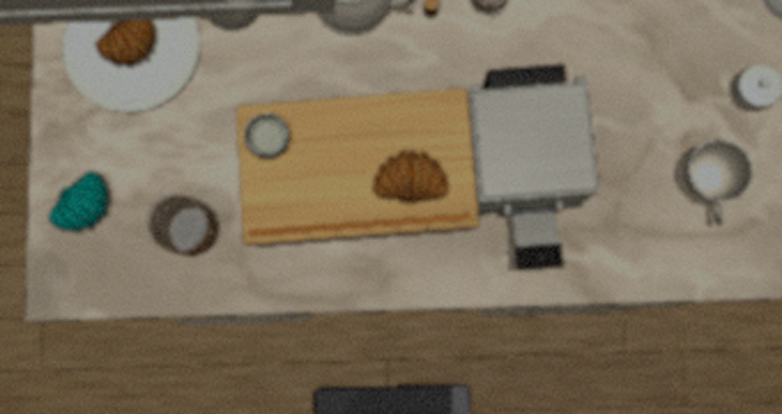

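The three croissants in the top view are the turquoise look-alike at about (125,197), one on the white plate at (145,128), and one on the bamboo board at (268,185). The one on the board fits: it is 174 mm from the mouth and about 31 mm above the board. The enlarged crop confirms it, with its horns pointing toward the robot. The lid is shut, the lever is at (324,222), and the salt pot stands at the far left corner of the board.

```bash
cat >> h.py <<'E'
def ray(cam,uv,z):
    c=optics.calibration(cam);E=np.array(c["extrinsics"]);K=np.array(c["intrinsics"])
    d=E[:3,:3]@np.linalg.solve(K,[uv[0],uv[1],1]);o=E[:3,3];return o+d*(z-o[2])/d[2]
def to(targets,yaw):
    "world targets -> tool-frame rows; yaw = world angle of tool x, tool pointing down"
    s=robot.state();R=np.array(s["ee_rot"]);p=np.array(s["eef_pos"])
    from scipy.spatial.transform import Rotation as Q
    a=np.radians(yaw);D=np.array([[np.cos(a),np.sin(a),0],[np.sin(a),-np.cos(a),0],[0,0,-1]])
    print("rot",Q.from_matrix(R.T@D).as_rotvec().round(3),"pos",p.round(4),"F",np.array(s["ft_force"]).round(1),"t",s["t"])
    for t in targets: print(t,(R.T@(np.array(t)-p)).round(4))
E
python3 - <<'E'
from h import *
P=[ray("top",(90+u/2.3,110+v/2.3),.134) for u,v in((238,105),(468,90),(478,226),(244,243))]
for p in P:print(p.round(4))
print("mean",np.mean(P,0))
for a,b in((1,0),(2,3)):
    d=P[b]-P[a];print("yaw",np.degrees(np.arctan2(-d[0],d[1])),np.linalg.norm(d))
for a,b in((2,1),(3,0)):
    d=P[b]-P[a];print("yaw",np.degrees(np.arctan2(d[1],d[0])),np.linalg.norm(d))
optics.grab_frame("top")
for r in optics.silhouettes("top","croissant_center"):
    pts=np.argwhere(r["mask"])[:,::-1].astype(np.float32)
    if 240<pts[:,0].mean()<300:
        w=np.array([ray("top",q,.16)[:2] for q in pts],np.float32);print(r["confidence"],w.min(0),w.max(0),w.mean(0),cv2.minAreaRect(w))
to([(.42,.25,.25),(.38,-.226,.22),(.38,-.226,.12)],4.5)
E
```

```text
[0.6036 0.182  0.134 ]
[ 0.6135 -0.1366  0.134 ]
[ 0.4246 -0.1416  0.134 ]
[0.4118 0.175  0.134 ]
mean [0.51335416 0.01970836 0.134     ]
yaw 1.7838044763825753 0.3187272219403716
yaw 2.3188657268784536 0.316872300263979
yaw 1.529574683882112 0.18896988183639082
yaw 2.0913621345919697 0.19192988122897342
rot [-0.     0.    -0.426] pos [0.2301 0.6345 0.2266] F [ 0.  -0.4 -0.3] t 0.9
(0.42, 0.25, 0.25) [ 0.3096  0.2968 -0.0234]
(0.38, -0.226, 0.22) [0.4343 0.7579 0.0066]
(0.38, -0.226, 0.12) [0.4343 0.7579 0.1066]
```

{"api": "servo_tool", "payload": {"plan": "0 0 -0.384 0.31 0.297 -0.023 0;0 0 -0.384 0.31 0.297 -0.023 0;0 0 -0.384 0.31 0.297 -0.023 0;0 0 -0.384 0.31 0.297 -0.023 0;0 0 -0.384 0.31 0.297 -0.023 0;0 0 -0.384 0.31 0.297 -0.023 0;0 0 -0.384 0.31 0.297 -0.023 0;0 0 -0.384 0.434 0.758 0.007 0;0 0 -0.384 0.434 0.758 0.007 0;0 0 -0.384 0.434 0.758 0.007 0;0 0 -0.384 0.434 0.758 0.007 0;0 0 -0.384 0.434 0.758 0.007 0"}}

```text
t: 2.4
eef_pos: [0.3934, -0.0628, 0.2305]
ee_rot: [[0.999, 0.037, 0.002], [0.037, -0.999, 0.0], [0.002, -0.0, -1.0]]
ft_force: [2.2, 0.1, -0.0]
grip_width: 0.0006
grasp_force: 0.0
```

{"api": "servo_tool", "payload": {"plan": "0 0 0 -0.003 0.170 0.02 0;0 0 0 -0.003 0.170 0.02 0;0 0 0 -0.003 0.170 0.02 0;0 0 0 -0.003 0.170 0.02 0"}}

```text
t: 2.9
eef_pos: [0.3961, -0.2337, 0.2092]
ee_rot: [[1.0, 0.031, -0.002], [0.031, -1.0, -0.0], [-0.002, -0.0, -1.0]]
ft_force: [-0.6, 0.7, 0.8]
grip_width: 0.0004
grasp_force: 0.0
```

Run:
```python
from h import *
to([(.381,-.226,.22),(.381,-.226,.1)],2)
```

```text
rot [-0.     0.002 -0.004] pos [ 0.3961 -0.2337  0.2092] F [-0.6  0.7  0.8] t 2.9
(0.381, -0.226, 0.22) [-0.0149 -0.0081 -0.0107]
(0.381, -0.226, 0.1) [-0.0147 -0.0081  0.1093]
```

{"api": "servo_tool", "payload": {"plan": "0 0 0 -0.015 -0.008 0.0 0;0 0 0 -0.015 -0.008 0.05 0;0 0 0 -0.015 -0.008 0.09 0;0 0 0 -0.015 -0.008 0.108 0;0 0 0 -0.015 -0.008 0.108 0"}}

```text
t: 3.52
eef_pos: [0.3805, -0.2222, 0.1015]
ee_rot: [[0.999, 0.038, -0.002], [0.038, -0.999, 0.0], [-0.002, -0.0, -1.0]]
ft_force: [0.9, 0.6, 0.4]
grip_width: 0.0005
grasp_force: 0.0
```

{"api": "servo_tool", "payload": {"plan": "0 0 0 0 0.003 0.010 0;0 0 0 0 0.003 0.014 0;0 0 0 0 0.003 0.017 0;0 0 0 0 0.003 0.020 0;0 0 0 0 0.003 0.023 0;0 0 0 0 0.003 0.026 0;0 0 0 0 0.003 0.029 0;0 0 0 0 0.003 0.032 0;0 0 0 0 0.003 0.035 0;0 0 0 0 0.003 0.038 0;0 0 0 0 0.003 0.041 0;0 0 0 0 0.003 0.044 0"}}

```text
t: 5.03
eef_pos: [0.3811, -0.2267, 0.0576]
ee_rot: [[0.999, 0.036, -0.001], [0.036, -0.999, 0.0], [-0.001, -0.0, -1.0]]
ft_force: [-3.7, -0.9, 4.1]
grip_width: 0.0002
grasp_force: 2.2
```

{"api": "servo_tool", "payload": {"plan": "0 0 0 0 0 0.002 0;0 0 0 0 0 0.003 0"}}

```text
t: 5.28
eef_pos: [0.3821, -0.2266, 0.0547]
ee_rot: [[0.999, 0.036, 0.0], [0.036, -0.999, 0.0], [0.0, -0.0, -1.0]]
ft_force: [-1.2, 0.4, 0.2]
grip_width: 0.0003
grasp_force: 0.7
```

{"api": "servo_tool", "payload": {"plan": "0 0 0 0 0 0.001 0;0 0 0 0 0 0.002 0;0 0 0 0 0 0.002 0"}}

```text
t: 5.65
eef_pos: [0.3823, -0.2266, 0.053]
ee_rot: [[0.999, 0.036, 0.001], [0.036, -0.999, -0.0], [0.001, 0.0, -1.0]]
ft_force: [-0.9, -0.4, 0.8]
grip_width: 0.0002
grasp_force: 0.5
```

Run:
```python
from h import *
a=optics.grab_frame("scene")[150:330,190:370,::-1];b=optics.grab_frame("wrist")[:,:,::-1]
cv2.imwrite("pics/p1.png",np.hstack([cv2.resize(a,(384,384),interpolation=2),cv2.resize(b,(400,384))]))
print(robot.state()["ft_force"])
```

```text
[-0.414856    0.81816499  0.17858554]
```

View pics/p1.png

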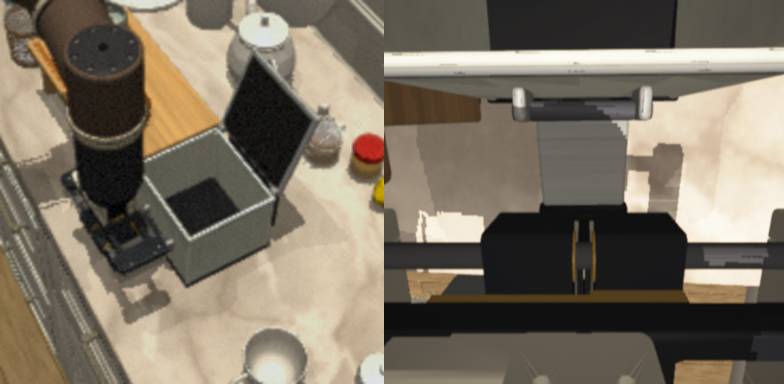

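The lid stands open in both views and the fingertips are on the pad. I'll keep pressing until the force shows the hard stop.

{"api": "servo_tool", "payload": {"plan": "0 0 0 0 0 0.001 0;0 0 0 0 0 0.002 0;0 0 0 0 0 0.002 0"}}

```text
t: 6.12
eef_pos: [0.3824, -0.2267, 0.0512]
ee_rot: [[0.999, 0.036, 0.001], [0.036, -0.999, -0.0], [0.001, 0.0, -1.0]]
ft_force: [0.5, 0.8, 4.3]
grip_width: -0.0001
grasp_force: 1.3
```

{"api": "servo_tool", "payload": {"plan": "0 0 0 0 0 0.001 0;0 0 0 0 0 0.002 0;0 0 0 0 0 0.002 0"}}

```text
t: 6.5
eef_pos: [0.3827, -0.2268, 0.0502]
ee_rot: [[0.999, 0.037, 0.002], [0.037, -0.999, -0.001], [0.002, 0.001, -1.0]]
ft_force: [-3.1, 3.2, 18.7]
grip_width: 0.0002
grasp_force: 9.3
```

{"api": "servo_tool", "payload": {"plan": "0 0 0 0 0 -0.002 0;0 0 0 0 0 -0.004 0;0 0 0 0 0 -0.006 0;0 0 0 0 0 -0.008 0;0 0 0 0 0 -0.010 0;0 0 0 0 0 -0.012 0;0 0 0 0 0 -0.014 0;0 0 0 0 0 -0.016 0;0 0 0 0 0 -0.016 0;0 0 0 0 0 -0.016 0"}}

```text
t: 7.75
eef_pos: [0.3817, -0.2266, 0.0649]
ee_rot: [[0.999, 0.036, 0.0], [0.036, -0.999, 0.0], [0.0, -0.0, -1.0]]
ft_force: [0.1, 0.8, 0.2]
grip_width: 0.0005
grasp_force: 0.0
```

Run:
```python
from h import *
a=optics.grab_frame("scene")[150:330,190:370,::-1];b=optics.grab_frame("wrist")[:,:,::-1]
cv2.imwrite("pics/p2.png",np.hstack([cv2.resize(a,(384,384),interpolation=2),cv2.resize(b,(400,384))]))
to([(.381,-.226,.25)],2)
```

```text
rot [-0.     0.     0.001] pos [ 0.3817 -0.2266  0.0649] F [ 0.2 -0.8 -0.7] t 7.85
(0.381, -0.226, 0.25) [-0.0007 -0.0007 -0.1851]
```

View pics/p2.png

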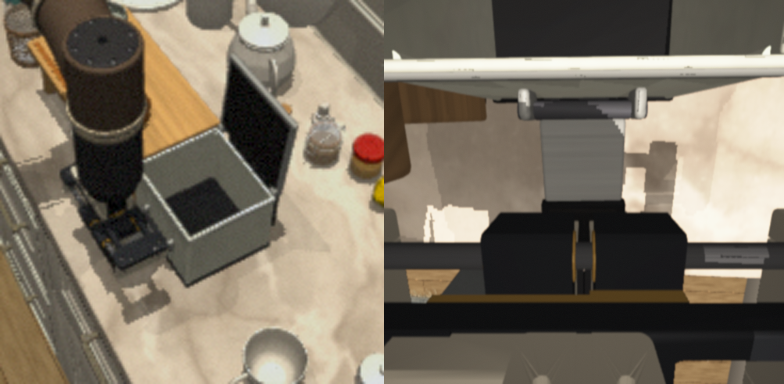

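The lid is caught upright, the mouth is open and the fingertips carry no force. Next I'll push the croissant back (+x) so it lines up with the mouth.

{"api": "servo_tool", "payload": {"plan": "0 0 0 0 0 -0.06 0;0 0 0 0 0 -0.12 0;0 0 0 0 0 -0.17 0.55;0 0 0 0.02 -0.05 -0.17 0.55;0 0 0 0.032 -0.1 -0.17 0.55;0 0 0 0.032 -0.15 -0.17 0.55;0 0 0 0.032 -0.178 -0.17 0.55;0 0 0 0.032 -0.178 -0.17 0.55;0 0 0 0.032 -0.178 -0.17 0.55"}}

```text
t: 8.98
eef_pos: [0.4072, -0.0476, 0.2349]
ee_rot: [[0.999, 0.037, -0.0], [0.037, -0.999, -0.0], [-0.0, 0.0, -1.0]]
ft_force: [0.0, -0.5, 0.2]
grip_width: 0.0483
grasp_force: 0.0
```

Run:
```python
from h import *
for c in("top","wrist","scene"):
    im=optics.grab_frame(c)
    if c=="wrist":cv2.imwrite("pics/w3.png",im[:,:,::-1])
    find(c,["croissant_center","mouth"])
    for r in optics.silhouettes(c,"croissant_center"):
        pts=np.argwhere(r["mask"])[:,::-1].astype(np.float32)
        w=np.array([ray(c,q,.155)[:2] for q in pts],np.float32);print("sil",r["confidence"],w.min(0),w.max(0),w.mean(0),cv2.minAreaRect(w))
to([(.415,-.048,.22),(.415,-.048,.15),(.48,-.05,.15)],2)
```

```text
top croissant_center 0.84 [0.4945 0.4359 0.0335] [124. 197.]
top mouth 0.65 [ 0.5361 -0.2201  0.1265] [321. 173.]
sil 0.75 [0.43425456 0.36077318] [0.5118824  0.43506777] [0.46978977 0.3948436 ] ((0.470127671957016, 0.3932431936264038), (0.06341573596000671, 0.08595878630876541), 44.588932037353516)
sil 0.74 [0.42755723 0.2240521 ] [0.48005205 0.3044507 ] [0.45464852 0.26793236] ((0.4576856195926666, 0.2679527997970581), (0.04573589563369751, 0.0826895534992218), 22.449399948120117)
wrist croissant_center 0.62 [ 0.4884 -0.0495  0.1637] [261.  97.]
wrist croissant_center 0.19 [ 0.5398 -0.2177  0.1273] [464.  42.]
wrist mouth 0.9 [ 0.5392 -0.2198  0.132 ] [470.  42.]Traceback (most recent call last):
  File "<stdin>", line 8, in <module>
  File "h.py", line 9, in ray
    c=optics.calibration(cam);E=np.array(c["extrinsics"]);K=np.array(c["intrinsics"])
ValueError: time passes only in moves, steps and waits
```

View pics/w3.png

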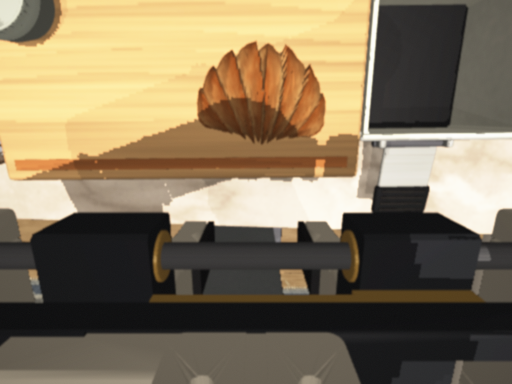

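The croissant at (261,97) sits with its flat side toward the robot, front edge at row 140, and it would catch on the caddy's front wall if pushed straight right. I'll descend in front of it and push it back.

{"api": "servo_tool", "payload": {"plan": "0 0 0 0.009 0.002 0.04 0.55;0 0 0 0.009 0.002 0.075 0.55;0 0 0 0.009 0.002 0.084 0.55;0 0 0 0.02 0.002 0.084 0.55;0 0 0 0.03 0.002 0.084 0.55;0 0 0 0.038 0.002 0.084 0.55;0 0 0 0.046 0.002 0.084 0.55;0 0 0 0.054 0.002 0.084 0.55;0 0 0 0.062 0.002 0.084 0.55;0 0 0 0.070 0.002 0.084 0.55;0 0 0 0.076 0.002 0.084 0.55;0 0 0 0.076 0.002 0.084 0.55"}}

```text
t: 10.88
eef_pos: [0.4838, -0.0468, 0.1508]
ee_rot: [[0.999, 0.036, 0.0], [0.036, -0.999, -0.0], [0.0, 0.0, -1.0]]
ft_force: [-0.0, 0.2, -0.2]
grip_width: 0.0482
grasp_force: 0.0
```

{"api": "servo_tool", "payload": {"plan": "0 0 0 -0.02 0 0 0.55;0 0 0 -0.03 0 -0.01 0.55;0 0 0 -0.04 -0.05 -0.06 0.55;0 0 0 -0.04 -0.10 -0.11 0.55;0 0 0 -0.04 -0.10 -0.11 0.55"}}

```text
t: 11.5
eef_pos: [0.441, 0.0539, 0.265]
ee_rot: [[0.999, 0.039, 0.006], [0.039, -0.999, 0.003], [0.006, -0.003, -1.0]]
ft_force: [0.6, -0.4, 0.5]
grip_width: 0.048
grasp_force: 0.0
```

Run:
```python
from h import *
for c in("wrist","scene","top"):
    im=optics.grab_frame(c)
    find(c,["croissant_center","salt_pot"])
    if c=="wrist":
      for r in optics.silhouettes(c,"croissant_center")[:2]:
        pts=np.argwhere(r["mask"])[::5,::-1].astype(np.float32)
        w=np.array([ray(c,q,.155)[:2] for q in pts],np.float32);print("sil",r["confidence"],w.min(0),w.max(0),w.mean(0),cv2.minAreaRect(w))
      cv2.imwrite("pics/w4.png",im[:,:,::-1])
to([(.52,.06,.25)],92)
to([(.52,.06,.25)],-88)
print(robot.state()["q"])
```

```text
wrist croissant_center 0.86 [ 0.5204 -0.0439  0.1632] [373. 107.]
wrist croissant_center 0.42 [ 0.4462  0.2732 -0.0029] [108. 155.]
wrist salt_pot 0.89 [0.5575 0.1444 0.132 ] [164.  58.]
sil 0.62 [ 0.4854104  -0.09962536] [0.55844295 0.00163755] [ 0.521479   -0.04896866] ((0.5217049717903137, -0.04602666571736336), (0.0729559063911438, 0.10100851953029633), 14.818248748779297)
sil 0.53 [0.47770917 0.2714132 ] [0.5097115 0.2820099] [0.49247718 0.27756658] ((0.49315768480300903, 0.2761005461215973), (0.008657433092594147, 0.03206294775009155), 79.41500091552734)
scene croissant_center 0.85 [ 0.525  -0.0437  0.1647] [257. 192.]
scene croissant_center 0.64 [0.4846 0.4369 0.0294] [197. 143.]
scene salt_pot 0.42 [0.5542 0.1387 0.1307] [242. 164.]
top croissant_center 0.79 [0.4903 0.4389 0.0351] [123. 198.]
top croissant_center 0.7 [ 0.5299 -0.0485  0.1656] [267. 174.]
rot [-0.     0.002 -1.571] pos [0.4395 0.051  0.2603] F [-0.2 -0.3  0.5] t 12.0
(0.52, 0.06, 0.25) [ 0.0807 -0.0062  0.0102]
rot [0.002 0.    1.571] pos [0.4395 0.051  0.2603] F [-0.2 -0.3  0.5] t 12.0
(0.52, 0.06, 0.25) [ 0.0807 -0.0062  0.0102]
[ 3.22994440e+01 -3.37429839e+00 -2.37022236e+01  3.51002999e-04
 -6.97562732e+01  5.97154005e+01]
```

View pics/w4.png

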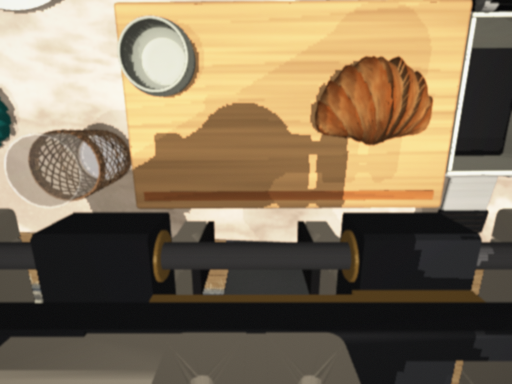

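The croissant is now at about (0.525, -0.045), lined up with the mouth at pixel (373,107). The salt pot is untouched. I'll turn the tool 90° and push it to the right.

{"api": "servo_tool", "payload": {"plan": "0 0 0.18 0.03 0.017 0 0.35;0 0 0.36 0.078 0.017 0 0.35;0 0 0.54 0.078 0.017 0 0.35;0 0 0.72 0.078 0.017 0 0.35;0 0 0.9 0.078 0.017 0 0.35;0 0 1.08 0.078 0.017 0 0.35;0 0 1.26 0.078 0.017 0 0.35;0 0 1.44 0.078 0.017 0 0.35;0 0 1.571 0.078 0.017 0 0.35;0 0 1.571 0.078 0.017 0 0.35;0 0 1.571 0.078 0.017 0 0.35"}}

```text
t: 13.38
eef_pos: [0.5183, 0.0373, 0.2607]
ee_rot: [[0.039, -0.999, -0.0], [-0.999, -0.039, -0.0], [0.0, 0.0, -1.0]]
ft_force: [1.0, -0.1, 0.2]
grip_width: 0.0308
grasp_force: 0.0
```

Run:
```python
from h import *
to([(.5185,.038,.15),(.5222,-.094,.15)],-88)
```

```text
rot [ 0.    -0.     0.004] pos [0.5183 0.0373 0.2607] F [ 1.  -0.1  0.2] t 13.375
(0.5185, 0.038, 0.15) [-0.0007 -0.0003  0.1107]
(0.5222, -0.094, 0.15) [0.1313 0.0011 0.1107]
```

{"api": "servo_tool", "payload": {"plan": "0 0 0 0 0 0.05 0.35;0 0 0 0 0 0.095 0.35;0 0 0 0 0 0.11 0.35;0 0 0 0.01 0 0.11 0.35;0 0 0 0.02 0 0.11 0.35;0 0 0 0.03 0 0.11 0.35;0 0 0 0.04 0 0.11 0.35;0 0 0 0.05 0 0.11 0.35;0 0 0 0.06 0 0.11 0.35;0 0 0 0.07 0 0.11 0.35;0 0 0 0.08 0 0.11 0.35;0 0 0 0.08 0 0.11 0.35"}}

```text
t: 14.88
eef_pos: [0.5209, -0.0433, 0.1507]
ee_rot: [[0.035, -0.999, -0.001], [-0.999, -0.035, -0.0], [0.0, 0.001, -1.0]]
ft_force: [-0.6, 0.1, -0.3]
grip_width: 0.0305
grasp_force: 0.0
```

Run:
```python
from h import *
ims=[]
for c in("scene","top","wrist"):
    im=optics.grab_frame(c)[:,:,::-1];find(c,["croissant_center"])
    ims.append(cv2.resize(im[130:310,170:350] if c=="scene" else im[120:250,220:370] if c=="top" else im,(266,300),interpolation=2))
cv2.imwrite("pics/p5.png",np.hstack(ims))
to([(.5222,-.094,.15)],-88)
```

```text
scene croissant_center 0.66 [0.4867 0.4363 0.0282] [198. 143.]
scene croissant_center 0.6 [ 0.5332 -0.0982  0.1669] [266. 202.]
top croissant_center 0.97 [0.4911 0.4358 0.0297] [124. 198.]
top croissant_center 0.9 [ 0.5416 -0.0988  0.1658] [283. 170.]
wrist croissant_center 0.7 [ 0.5341 -0.0974  0.1657] [230. 143.]
rot [ 0.    -0.     0.001] pos [ 0.5211 -0.0423  0.1508] F [-0.3  0.2  0.7] t 15.175
(0.5222, -0.094, 0.15) [0.0517 0.0007 0.0008]
```

View pics/p5.png

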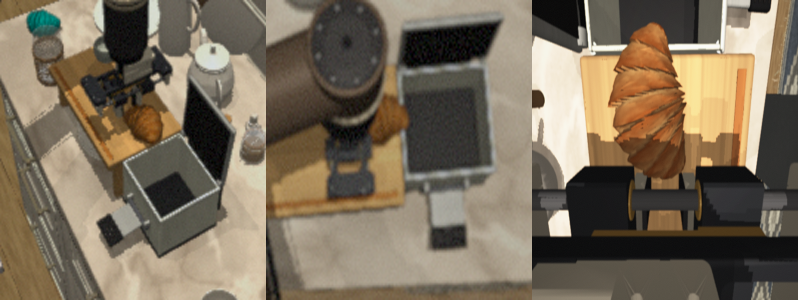

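The croissant is moving straight, at about (0.535, -0.098), with its tip at the rim and well inside the mouth's width. I'll carry on.

{"api": "servo_tool", "payload": {"plan": "0 0 0 0.008 0 0 0.35;0 0 0 0.016 0 0 0.35;0 0 0 0.024 0 0 0.35;0 0 0 0.032 0 0 0.35;0 0 0 0.04 0 0 0.35;0 0 0 0.046 0 0 0.35;0 0 0 0.052 0 0 0.35;0 0 0 0.052 0 0 0.35"}}

```text
t: 16.18
eef_pos: [0.523, -0.0948, 0.1509]
ee_rot: [[0.035, -0.999, -0.0], [-0.999, -0.035, -0.0], [0.0, 0.0, -1.0]]
ft_force: [0.1, -0.2, -0.5]
grip_width: 0.0306
grasp_force: 0.0
```

Run:
```python
from h import *
ims=[]
for c in("scene","top","wrist"):
    im=optics.grab_frame(c)[:,:,::-1];find(c,["croissant_center"])
    ims.append(cv2.resize(im[130:310,170:350] if c=="scene" else im[120:250,220:370] if c=="top" else im,(266,300),interpolation=2))
cv2.imwrite("pics/p6.png",np.hstack(ims))
to([(.5222,-.12,.15)],-88)
```

```text
scene croissant_center 0.9 [ 0.5375 -0.159   0.1577] [276. 216.]
scene croissant_center 0.48 [0.4886 0.4389 0.0279] [198. 142.]
top croissant_center 0.92 [0.4939 0.4373 0.0355] [123. 197.]
top croissant_center 0.67 [ 0.5448 -0.1849  0.1002] [309. 172.]
wrist croissant_center 0.93 [ 0.5348 -0.2252  0.0369] [246.  40.]
rot [ 0.    -0.     0.001] pos [ 0.523  -0.0943  0.1509] F [ 0.2  0.2 -0. ] t 16.475
(0.5222, -0.12, 0.15) [0.0257 0.0018 0.0009]
```

View pics/p6.png

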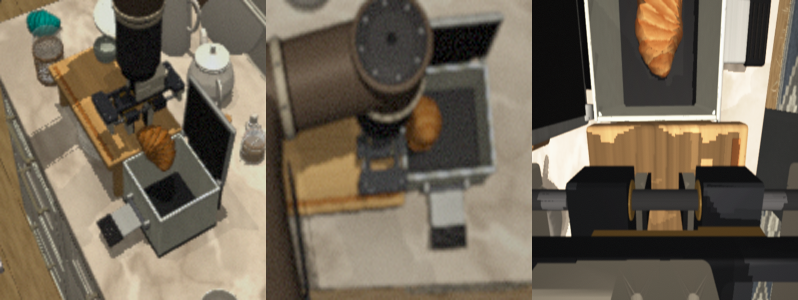

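The croissant has tipped over the rim, and the last wrist frame shows it lying inside on the floor (z about 0.037). I'll lift away and return to the lever.

{"api": "servo_tool", "payload": {"plan": "0 0 0 -0.02 0 -0.04 0;0 0 0 -0.02 0.0 -0.10 0;0 0 -0.18 -0.02 0.06 -0.11 0;0 0 -0.36 0 0.12 -0.11 0;0 0 -0.54 0.05 0.147 -0.11 0;0 0 -0.72 0.09 0.147 -0.11 0;0 0 -0.9 0.127 0.147 -0.11 0;0 0 -1.08 0.127 0.147 -0.11 0;0 0 -1.26 0.127 0.147 -0.11 0;0 0 -1.44 0.127 0.147 -0.11 0;0 0 -1.571 0.127 0.147 -0.11 0;0 0 -1.571 0.127 0.147 -0.11 0"}}

```text
t: 17.98
eef_pos: [0.3807, -0.2265, 0.261]
ee_rot: [[0.999, 0.035, 0.0], [0.035, -0.999, 0.0], [0.0, -0.0, -1.0]]
ft_force: [0.8, 0.5, 0.4]
grip_width: 0.0003
grasp_force: 0.0
```

Run:
```python
from h import *
for c in("scene","top","wrist"):
    im=optics.grab_frame(c);find(c,["croissant_center","salt_pot","lever_pad"])
to([(.3815,-.2266,.07)],2)
```

```text
scene croissant_center 0.97 [ 0.5509 -0.1824  0.0374] [282. 241.]
scene croissant_center 0.49 [0.4854 0.4365 0.0274] [197. 143.]
scene lever_pad 0.82 [ 0.38   -0.2243  0.0531] [243. 267.]
scene lever_pad 0.34 [0.4411 0.2748 0.001 ] [203. 175.]
top croissant_center 0.9 [0.494  0.4365 0.0348] [124. 197.]
top croissant_center 0.61 [ 0.5588 -0.1864  0.0376] [307. 172.]
top salt_pot 0.68 [0.5545 0.1385 0.1328] [207. 170.]
wrist croissant_center 0.83 [ 0.5489 -0.1827  0.0377] [224.  27.]
wrist lever_pad 0.97 [ 0.3833 -0.2214  0.0562] [252. 168.]
rot [-0.     0.     0.001] pos [ 0.3807 -0.2266  0.261 ] F [-0.3 -0.4  0.4] t 18.575
(0.3815, -0.2266, 0.07) [0.0008 0.     0.191 ]
```

{"api": "servo_tool", "payload": {"plan": "0 0 0 0.001 0 0.05 0;0 0 0 0.001 0 0.1 0;0 0 0 0.001 0 0.15 0;0 0 0 0.001 0 0.185 0;0 0 0 0.001 0 0.194 0;0 0 0 0.001 0 0.198 0;0 0 0 0.001 0 0.201 0;0 0 0 0.001 0 0.204 0;0 0 0 0.001 0 0.207 0;0 0 0 0.001 0 0.209 0;0 0 0 0.001 0 0.211 0;0 0 0 0.001 0 0.211 0"}}

```text
t: 20.08
eef_pos: [0.3828, -0.2268, 0.0507]
ee_rot: [[0.999, 0.037, 0.002], [0.037, -0.999, -0.001], [0.002, 0.001, -1.0]]
ft_force: [0.5, 1.9, 9.3]
grip_width: 0.0006
grasp_force: 4.3
```

{"api": "servo_tool", "payload": {"plan": "0 0 0 0 0 0.001 0;0 0 0 0 0 0.002 0;0 0 0 0 0 0.002 0"}}

```text
t: 20.45
eef_pos: [0.3831, -0.2269, 0.05]
ee_rot: [[0.999, 0.038, 0.003], [0.038, -0.999, -0.001], [0.003, 0.001, -1.0]]
ft_force: [-5.6, 5.7, 28.5]
grip_width: 0.0003
grasp_force: 14.7
```

{"api": "servo_tool", "payload": {"plan": "0 0 0 0 0 -0.001 0;0 0 0 0 0 -0.002 0;0 0 0 0 0 -0.003 0;0 0 0 0 0 -0.004 0;0 0 0 0 0 -0.005 0;0 0 0 0 0 -0.006 0;0 0 0 0 0 -0.007 0;0 0 0 0 0 -0.008 0;0 0 0 0 0 -0.009 0;0 0 0 0 0 -0.010 0;0 0 0 0 0 -0.011 0;0 0 0 0 0 -0.012 0"}}

```text
t: 21.95
eef_pos: [0.3816, -0.2266, 0.06]
ee_rot: [[0.999, 0.036, -0.0], [0.036, -0.999, 0.0], [-0.0, -0.0, -1.0]]
ft_force: [-2.3, -0.4, 1.3]
grip_width: 0.0006
grasp_force: 1.0
```

{"api": "servo_tool", "payload": {"plan": "0 0 0 0 0 -0.001 0;0 0 0 0 0 -0.002 0;0 0 0 0 0 -0.003 0;0 0 0 0 0 -0.004 0;0 0 0 0 0 -0.005 0;0 0 0 0 0 -0.006 0"}}

```text
t: 22.7
eef_pos: [0.3818, -0.2266, 0.0661]
ee_rot: [[0.999, 0.036, 0.0], [0.036, -0.999, -0.0], [0.0, 0.0, -1.0]]
ft_force: [-2.2, 0.6, 2.5]
grip_width: 0.0005
grasp_force: 1.2
```

{"api": "servo_tool", "payload": {"plan": "0 0 0 0 0 -0.001 0;0 0 0 0 0 -0.002 0;0 0 0 0 0 -0.003 0;0 0 0 0 0 -0.004 0;0 0 0 0 0 -0.005 0;0 0 0 0 0 -0.006 0;0 0 0 0 0 -0.007 0;0 0 0 0 0 -0.008 0;0 0 0 0 0 -0.009 0;0 0 0 0 0 -0.010 0;0 0 0 0 0 -0.011 0;0 0 0 0 0 -0.012 0"}}

```text
t: 24.2
eef_pos: [0.382, -0.2266, 0.0781]
ee_rot: [[0.999, 0.036, 0.0], [0.036, -0.999, -0.0], [0.0, 0.0, -1.0]]
ft_force: [1.8, 0.4, 2.1]
grip_width: 0.0006
grasp_force: 1.4
```

{"api": "servo_tool", "payload": {"plan": "0 0 0 0 0 -0.001 0;0 0 0 0 0 -0.002 0;0 0 0 0 0 -0.003 0;0 0 0 0 0 -0.004 0;0 0 0 0 0 -0.005 0;0 0 0 0 0 -0.006 0;0 0 0 0 0 -0.007 0;0 0 0 0 0 -0.008 0;0 0 0 0 0 -0.009 0;0 0 0 0 0 -0.010 0;0 0 0 0 0 -0.011 0;0 0 0 0 0 -0.012 0"}}

```text
t: 25.7
eef_pos: [0.3805, -0.2265, 0.0895]
ee_rot: [[0.999, 0.036, -0.002], [0.036, -0.999, 0.0], [-0.002, -0.001, -1.0]]
ft_force: [0.3, -0.6, -0.1]
grip_width: 0.0002
grasp_force: 0.0
```

{"api": "servo_tool", "payload": {"plan": "0 0 0 0 0 -0.001 0;0 0 0 0 0 -0.002 0;0 0 0 0 0 -0.003 0;0 0 0 0 0 -0.004 0;0 0 0 0 0 -0.006 0;0 0 0 0 0 -0.01 0;0 0 0 0 0 -0.03 0;0 0 0 0 0 -0.08 0;0 0 0 0 0 -0.13 0;0 0 0 0 0 -0.13 0;0 0 0 0 0 -0.13 0"}}

```text
t: 27.08
eef_pos: [0.3814, -0.2264, 0.2199]
ee_rot: [[0.999, 0.036, 0.0], [0.036, -0.999, 0.0], [0.0, -0.0, -1.0]]
ft_force: [0.7, 0.2, -0.5]
grip_width: 0.0003
grasp_force: 0.0
```

Run:
```python
from h import *
a=optics.grab_frame("scene")[:,:,::-1];b=optics.grab_frame("top")[:,:,::-1]
find("top",["lever_pad","salt_pot","cup","tumbler"])
cv2.imwrite("pics/p7.png",np.hstack([cv2.resize(a[100:350,150:400],(400,400),interpolation=2),cv2.resize(b[90:290,150:420],(400,400),interpolation=2)]))
print(robot.state()["t"],robot.state()["ft_force"])
```

```text
top salt_pot 0.69 [0.5549 0.1415 0.1344] [206. 170.]
top cup 0.65 [ 0.484  -0.4946  0.0051] [398. 192.]
top cup 0.56 [0.5124 0.0216 0.1341] [245. 182.]
top tumbler 0.91 [0.4481 0.279  0.0021] [172. 210.]
27.375 [ 0.06283675 -0.52363012  0.49175038]
```

View pics/p7.png

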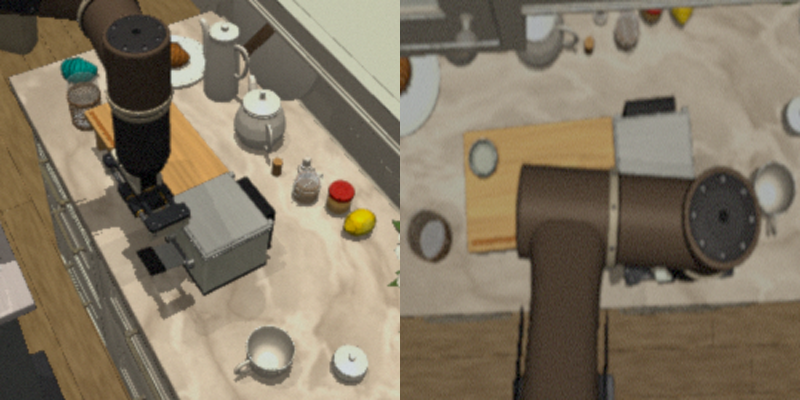

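The lid is shut with the lever up, the board holds only the salt pot, and the cup and tumbler haven't moved. The gripper is clear of everything.

```bash
python3 -c "
from station import hand_in
print(hand_in())"
```

```text
the job is handed in; nothing more can be done
None
```

The croissant is in the caddy, pushed there along the board without being picked up. The lid closed softly under the fingertips over about 4 s, the salt pot, teacup and tumbler stayed where they were, and I handed the job in at about 27 s.

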